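# Overhang a module plate for fixing from below

## Task

Butt the loose grey module with the orange top flush, square and in line against the black module that is fixed on the aluminium plate. Then slide the plate straight out, black module first, over the end of the blue stand, lying flat on it, until the red line lies over the stand's edge and square with it, so that the module's screws can be reached from below. The plate would now tip off, so finish while still holding it still and level with the gripper; never let it tip, and leave the screwdriver, tray and jar alone.

Things in the scene. Friction and masses are not known exactly. Their poses are not given: they have to be found in the camera images.
- plate: Loose aluminium plate on the blue stand, 110 (x) by 280 (y) by 4 mm, 0.62 kg +-15 %. Origin: centre of its underside; z up; -y is outward, the way to slide. Fixed on it: black module 56 by 60 by 45 mm high (y -130 to -70 mm; 3 mm high strips out to x = +-38), red line across at y = +15, handle at y = +118. Tips when the modules are past the stand's edge, unless held behind it.
- plate_mark (a point): Middle of the 6 mm wide red line painted across the plate's top face; axes as the plate's (line along x, outward is -y).
- plate_handle (a point): Grip centre of the plate's black bridge handle, 28 mm above the plate's top face: a bar along x, 70 mm long, 12 mm thick (y), 24 to 40 mm above the plate's top face, on two posts (50 mm clear between). Can be pinched from above, fingers closing along y. Axes as the plate's.
- fixed_face (a point): Centre of the inner (+y) face of the black module fixed on the plate, the face to butt against; 22.5 mm above the plate's top face. Axes as the plate's (the face looks to +y).
- module_center (a point): Centre (half-way up) of the loose grey module with orange top: 56 (x) by 60 (y) by 45 mm high, 0.2 kg +-25 %. Stands on the plate between black module and handle, askew, off to one side, 15 to 40 mm short of the black module. Its -y face goes against it; flush, its centre is 30 mm from fixed_face along y, at the same x. Its x faces are free to grip.
- stand_edge (a point): Middle of the outer top edge of the fixed blue bench stand, 70 mm above the table. The stand is 160 (x) by 240 (y) mm; its top reaches from this edge to +240 mm along y; beyond the edge (-y, outward) is free air. Axes: z up, x along the edge, -y outward.
- screwdriver: Bystander: screwdriver lying on the table beyond the stand; leave alone.
- tray: Bystander: blue divided parts tray, 100 by 140 by 35 mm, on the table; leave alone. Origin: centre of its underside.
- jar: Bystander: jar, 64 mm across, 85 mm high, on the table; leave alone. Origin: centre of its underside.

How it is judged (in metres and radians):
On the way, in this order (a step that is already met when the one before it is completed fails the run):
1. the loose module is butted flush, square and in line against the black one (y of module_center in the frame of fixed_face between 0.026 and 0.033 m and x of module_center in the frame of fixed_face between -0.01 and 0.01 m and z of module_center in the frame of fixed_face between -0.005 and 0.005 m and angle between the y axis of module_center and the y axis of fixed_face, either way round below 0.07 rad), for 0.2 s.
2. the plate, lying flat, has its red line over the stand's edge (y of plate_mark in the frame of stand_edge between -0.006 and 0.006 m and x of plate_mark in the frame of stand_edge between -0.045 and 0.045 m and z of plate_mark in the frame of stand_edge between -0.001 and 0.01 m and angle between the y axis of plate_mark and the y axis of stand_edge, either way round below 0.07 rad and angle between plate_mark's own z axis and vertical below 0.04 rad), for 0.2 s.
At the end, for the whole second after the job is handed in: Loose module flush with the black one (gap under 3 mm, 10 mm sideways, 4 deg); plate flat on the stand (tilt under 2.3 deg, within 45 mm of its middle), red line within 6 mm and 4 deg of the stand's edge; plate still and held by the gripper (over 1 N) (all of step 1 and all of step 2 and contact force between the fingers and plate above 1 N and linear speed of plate below 0.01 m/s); the arm keeps its last pose, push and grip.
It fails at once if the plate tips (angle between plate's own z axis and vertical above 0.15 rad).
It fails at once if a bystander is disturbed (distance of any of screwdriver, tray, jar from where it was at the start of the episode above 0.02 m).
It also fails if it takes over 50 s, if anything falls off the work surface, if the arm or the gripper's body presses on something with over 40 N, if the wrist force passes 120 N, or if a joint passes its speed limit or range.

## Robot

A 6-joint arm with a two-finger parallel gripper is mounted at the origin on the work surface. World frame = base frame: x ahead of the robot, y to its left, z up, the work surface at z = 0. Lengths are in m, angles in degrees, forces in N, time in s.
With the tool pointing down it reaches from about 0.4 to 0.925 m from the base axis. Payload 3.4 kg.
Tool frame: the origin (TCP) lies at the very end of the fingers, on their centre line; the grasp point (between the pads) lies 19 mm behind it; x points along the fingers, y is the direction in which the jaws open and shut, and the axes are right-handed (so a half turn about x gives the same grasp; the last joint's range is limited). The gripper opens to 85 mm and grips with 20 to 120 N. Pads are 22 mm wide; open, the fingers measure 114 mm over their backs; the gripper's body (76 mm by 85 mm) begins 54 mm behind the grasp point. The pads swing forward as they close: fully open they stand 13 mm farther back than shut.
Start: joints at [-80.243, 17.578, 86.31, -0, 76.112, -4.211], TCP at [0.139, -0.558, 0.231] pointing down, gripper open.
Joint ranges: [-179.03, 179.03], [-60, 130.46], [8.19, 133.38], [-81.62, 261.62], [5.75, 156.47], [-153.77, 153.77]. Speed limits (degrees/s): [147.25, 147.25, 180, 180, 180, 180].

## Interface

Orientations are given as [roll, pitch, yaw] about the fixed x, y, z axes, in that order (R = Rz(yaw) Ry(pitch) Rx(roll)).
In Python, from plant import get_obs, camera, hand_in gives the robot as it stands.
- The arm moves only by the tool drive_tool, never from a script. Its argument "deltas" is a list of rows, each a list of 7 numbers: the shift along the tool's x, y, z in cm, then the turn, a rotation vector about the tool's x, y, z in rad, then the opening, from -1 (shut) to 1 (fully open). A call has 1 to 20 rows; each row is the pose to reach, as a shift and turn from the pose commanded when the call began, along the tool's axes at that moment; what a row does not reach only later rows make up. A row lasts 1/8 s, in which the tool goes at most 62.5 mm and 10.7 degrees, less where a joint would pass 70% of its speed; a pose out of reach is approached as far as the arm can. A call with a gripper value outside its range is refused whole. The fingers move at their own pace and stop on an object; "squeeze" is the grip in N (left out, the last holds). Time passes only in rows, so rows that repeat a pose let the fingers close. It gives the time, the measured TCP pose, the force and the opening at its end, in the units of the state.
- get_obs(): the state, without advancing time (a new reading comes with each control period).
- camera(name): name is "side" or "top"; returns a dict with "frame" (400x640x3 uint8, red, green, blue), "mtx" (3x3 intrinsics, pixels), "k1" (the pictures are not rectified: a ray, as slopes to the right and down, at radius r is drawn at 1 + k1 r^2 times it, then the intrinsics apply), "rvec" (rotation vector, rad) and "tvec" (3), from world to camera coordinates, as OpenCV has them. Camera axes: x right, y down, z forward; pixel columns grow to the right and rows downward; lengths in m; the calibration is good to about 2 mm. A picture is of the moment at which its call begins. There is no depth.
- hand_in(): hands the job in, once; it reports no verdict.
The state is a dict: "time": time; "qpos": joint angles; "joint_vel": joint speeds; "tau": joint torques, N m; "eef_pos": TCP position; "tcp_rot": TCP orientation; "contact_force": force on the tool from outside, world axes, zero at the start; "torque": the same for the moment, N m; "grip_width": finger opening in m.
Only numpy, scipy, OpenCV 4.12 (cv2) and the standard library are available. Lean on these libraries where they do the work, as an engineer would, in place of code of your own. Each camera call takes 0.05 s, during which the arm holds its last target.

## Working session

There is one attempt and no reset: what is moved stays moved. The work goes in short steps, Python scripts to look and compute and a tool call to move; the robot and the scene stay as the last step left them, time stands still between calls to the robot, and variables do not carry over. Pictures are saved under pics/ and viewed, and the job is handed in when it is done.

Besides the shell and the picture viewer there is one more tool, called after "Emit:" as name(argument=value, ...) on one line, values as JSON. drive_tool: Moves the arm, as the interface text tells. Its arguments: {"type":"object","properties":{"deltas":{"type":"array"},"squeeze":{"type":"number"}},"required":["deltas"]}

```bash
ls; mkdir -p pics; cat > h.py <<'E'
import numpy as np, cv2
from plant import get_obs, camera, hand_in
from scipy.spatial.transform import Rotation as Ro
def snap(n,f=None):
    c=camera(n)
    if f: cv2.imwrite('pics/'+f,cv2.cvtColor(c['frame'],cv2.COLOR_RGB2BGR))
    np.savez('last_%s.npz'%n,**c)
    return c
def ray(c,uv):
    K=np.array(c['mtx']);R,_=cv2.Rodrigues(np.array(c['rvec'],float).reshape(3));t=np.array(c['tvec'],float).reshape(3)
    uv=np.atleast_2d(np.array(uv,float))
    # k1: distorted = undist*(1+k1 r^2)
    p=cv2.undistortPoints(uv.reshape(-1,1,2),K,np.array([float(c['k1']),0,0,0])).reshape(-1,2)
    d=np.c_[p,np.ones(len(p))]@R
    return -R.T@t,d
def onz(c,uv,z):
    o,d=ray(c,uv); return o+d*((z-o[2])/d[:,2])[:,None]
def proj(c,P):
    return cv2.projectPoints(np.atleast_2d(np.array(P,float)),np.array(c['rvec'],float),np.array(c['tvec'],float),np.array(c['mtx']),np.array([float(c['k1']),0,0,0]))[0].reshape(-1,2)
E
python3 - <<'E'
from h import *
for n in('top','side'):
    c=snap(n,n+'0.png'); print(n,c['mtx'],c['k1'],c['rvec'],c['tvec'],ray(c,[[320,200]]))
print(get_obs())
E
```

```text
pics
top [[520.40744517   0.         316.76588196]
 [  0.         520.40744517 206.960814  ]
 [  0.           0.           1.        ]] 0.018502804476258298 [ 2.15956502 -2.11990334  0.16015123] [-0.03412905  0.63305466  1.4530654 ] (array([ 0.40425893, -0.0304408 ,  1.53263503]), array([[ 1.66042702e-01, -6.09827695e-04, -9.86228664e-01]]))
side [[457.05355088   0.         316.20836763]
 [  0.         457.05355088 200.81967321]
 [  0.           0.           1.        ]] -0.1171360900767811 [ 0.83000843 -2.65506944  0.96501559] [0.4988929  0.32443902 0.97961481] (array([0.20090635, 0.59817029, 0.95688501]), array([[ 0.35359975, -0.53596348, -0.76666968]]))
{'time': 0.1, 'qpos': array([-8.02431399e+01,  1.76176005e+01,  8.63763057e+01, -1.02701235e-03,
        7.61118853e+01, -4.21223468e+00]), 'joint_vel': array([ 0.05753129, -0.1991962 , -0.27531823, -0.07548524,  0.09527828,
       -0.01609892]), 'tau': array([ 4.51107780e-04, -4.58528888e+01, -2.52608657e+01, -4.38778443e-05,
        5.65844734e-03, -1.20757812e-05]), 'eef_pos': array([ 0.13865683, -0.55737959,  0.23047755]), 'tcp_rot': array([-93.67253685,  89.89420384, 100.29680534]), 'contact_force': array([-0.63857597, -0.41156947, -0.0485973 ]), 'torque': array([0.0069101 , 0.01648222, 0.02148898]), 'grip_width': 0.08506282748855473}
```

View pics/top0.png

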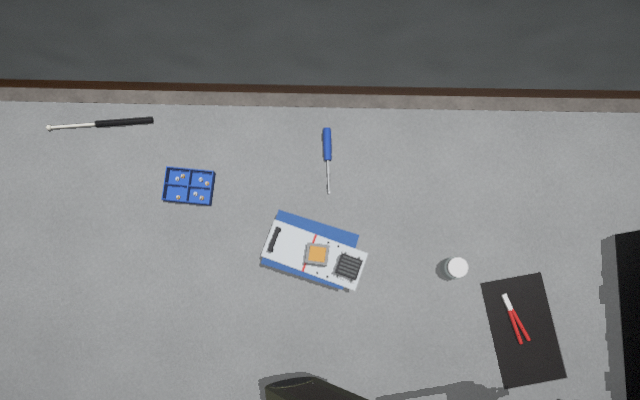

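View pics/side0.png

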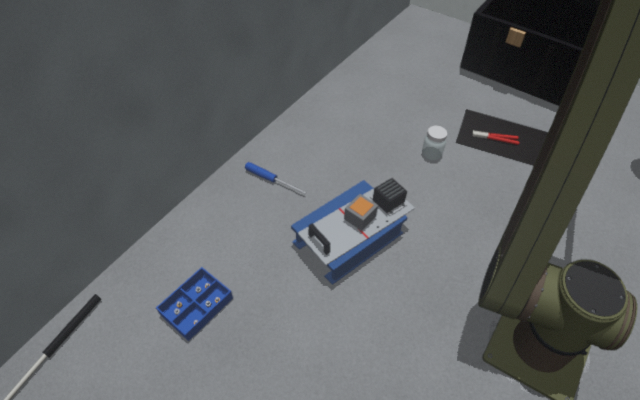

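The top view shows the plate at about (315,252), with the handle at (274,240), the orange module at (317,254) and the black one at (348,267). The side view shows the same parts near (355,220). Next I'll zoom in.

```bash
python3 - <<'E'
from h import *
for n,(x,y,w,h),s in(('top',(250,200,130,100),6),('side',(280,170,145,115),5)):
    c=np.load('last_%s.npz'%n); f=c['frame'][y:y+h,x:x+w]
    cv2.imwrite('pics/%s0z.png'%n,cv2.cvtColor(cv2.resize(f,None,fx=s,fy=s,interpolation=cv2.INTER_CUBIC),cv2.COLOR_RGB2BGR))
E
```

```text
(no output)
```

View pics/top0z.png

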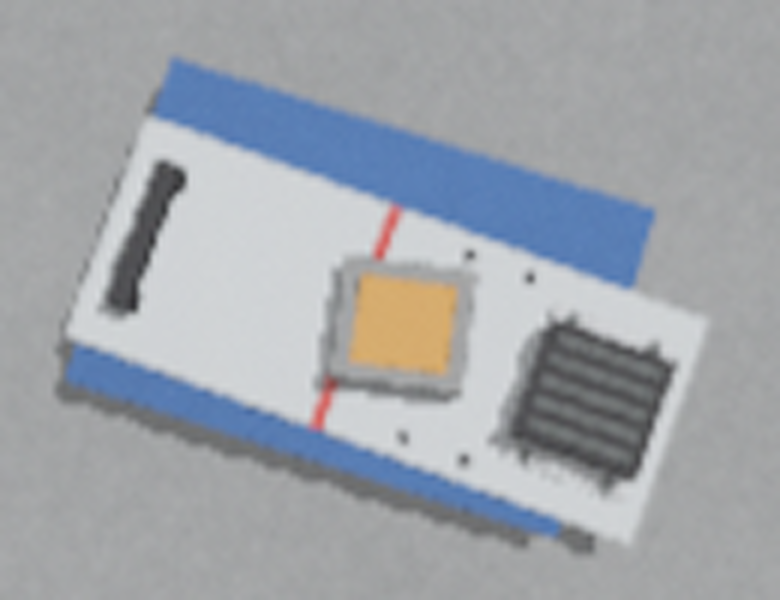

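View pics/side0z.png

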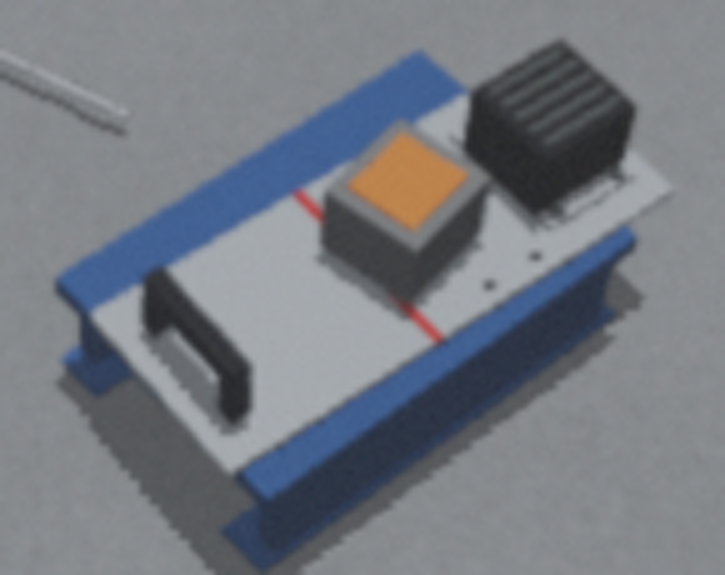

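```bash
cat > m.py <<'E'
from h import *
def big(m):
    n,l,s,_=cv2.connectedComponentsWithStats(m.astype(np.uint8)); return l==1+np.argmax(s[1:,4])
def rect(c,m,z,name):
    ys,xs=np.nonzero(m); hull=cv2.convexHull(np.c_[xs,ys].astype(np.float32)).reshape(-1,2)
    P=onz(c,hull,z)[:,:2]; r=cv2.minAreaRect((P*1000).astype(np.float32))
    print(name,int(m.sum()),'c',np.round(r[0],1),'size',np.round(r[1],1),'ang',round(r[2],2),'long-axis corners',np.round(cv2.boxPoints(r),0).tolist()); return r
def masks(c,roi):
    x,y,w,h=roi; f=c['frame']; hsv=cv2.cvtColor(np.ascontiguousarray(f),cv2.COLOR_RGB2HSV).astype(int); H,S,V=hsv[...,0],hsv[...,1],hsv[...,2]
    R=np.zeros(H.shape,bool);R[y:y+h,x:x+w]=1
    return dict(blue=R&(H>100)&(H<125)&(S>110),orange=R&(H>8)&(H<25)&(S>90),red=R&((H<6)|(H>172))&(S>90),H=H,S=S,V=V,R=R)
def run():
  for n,roi in(('top',(250,195,140,110)),('side',(285,170,140,110))):
    c=np.load('last_%s.npz'%n); m=masks(c,roi)
    if m['orange'].any(): 
        o=big(m['orange']); ys,xs=np.nonzero(o); rect(c,o,.119,n+' orange'); print('  centroid',onz(c,[[xs.mean(),ys.mean()]],.119).round(4))
    ys,xs=np.nonzero(m['red'])
    if len(xs)>5:
        P=onz(c,np.c_[xs,ys],.074)[:,:2]; v=cv2.fitLine(P.astype(np.float32),cv2.DIST_L2,0,0,0).ravel()
        a,b=P[np.argmin(P@v[:2])],P[np.argmax(P@v[:2])]
        print(n,'red ends',a.round(4),b.round(4),'mid',((a+b)/2).round(4),'dir',np.degrees(np.arctan2(v[1],v[0])).round(2))
    if n=='top':
        w=big(m['R']&(m['V']>188)&(m['S']<30)); rect(c,w,.074,'plate')
        rect(c,m['blue'],.07,'blue')
        cv2.imwrite('pics/maskw.png',w[195:305,250:390].astype(np.uint8)*255)
if __name__=='__main__': run()
E
python3 - <<'E'
from m import *
run()
c=np.load('last_top.npz')
def z(p): p=np.array(p,float); return (p+.5)/6-.5+[250,200]
print('plate',onz(c,z([(150,118),(708,318),(632,545),(70,338)]),.074).round(4).tolist())
print('stand',onz(c,z([(172,57),(655,208),(560,530),(68,372)]),.07).round(4).tolist())
print('handle',onz(c,z([(172,170),(122,305)]),.114).round(4).tolist())
print('black top',onz(c,z([(557,322),(675,362),(632,475),(517,440)]),.119).round(4).tolist())
print('mod top',onz(c,z([(350,262),(475,272),(458,395),(335,380)]),.119).round(4).tolist())
c=np.load('last_side.npz')
def z(p): p=np.array(p,float); return (p+.5)/5-.5+[280,170]
print('side stand',onz(c,z([(60,283),(420,55),(632,235),(262,495)]),.07).round(4).tolist())
print('side plate',onz(c,z([(95,315),(672,187),(232,472)]),.074).round(4).tolist())
print('mod top',onz(c,z([(400,122),(488,185),(408,248),(325,192)]),.119).round(4).tolist())
print('black top',onz(c,z([(563,40),(632,103),(540,150),(470,95)]),.119).round(4).tolist())
print('handle',onz(c,z([(157,272),(243,372)]),.114).round(4).tolist())
x=get_obs(); print(Ro.from_euler('xyz',x['tcp_rot'],degrees=True).as_matrix().round(3))
E
```

```text
top orange 222 c [495.  -25.3] size [42.4 37.9] ang 83.8 long-axis corners [[474.0, -44.0], [512.0, -48.0], [516.0, -6.0], [478.0, -2.0]]
  centroid [[ 0.495  -0.0253  0.119 ]]
top red ends [0.4514 0.0152] [ 0.5498 -0.0191] mid [ 0.5006 -0.0019] dir -19.03
plate 1435 c [522.   57.7] size [121.3 109.1] ang 70.85 long-axis corners [[451.0, 18.0], [554.0, -17.0], [593.0, 97.0], [490.0, 133.0]]
blue 1278 c [511.1  -5.1] size [237.5 157.3] ang 73.41 long-axis corners [[402.0, -96.0], [553.0, -141.0], [620.0, 86.0], [470.0, 131.0]]
side orange 255 c [497.5 -28.5] size [44.8 40.3] ang 84.13 long-axis corners [[475.0, -49.0], [515.0, -53.0], [520.0, -8.0], [480.0, -4.0]]
  centroid [[ 0.4971 -0.0284  0.119 ]]
side red ends [0.4525 0.0117] [ 0.553  -0.0219] mid [ 0.5028 -0.0051] dir -19.59
plate [[0.5923, 0.096, 0.074], [0.5032, -0.167, 0.074], [0.3981, -0.1324, 0.074], [0.4884, 0.13, 0.074]]
stand [[0.6222, 0.0868, 0.07], [0.5546, -0.1423, 0.07], [0.4043, -0.0993, 0.07], [0.4728, 0.1308, 0.07]]
handle [[0.5634, 0.0817, 0.114], [0.5014, 0.1026, 0.114]]
black top [[0.497, -0.0947, 0.119], [0.48, -0.148, 0.119], [0.4292, -0.129, 0.119], [0.4438, -0.0773, 0.119]]
mod top [[0.5224, -0.0006, 0.119], [0.5189, -0.0573, 0.119], [0.4634, -0.0505, 0.119], [0.4691, 0.005, 0.119]]
side stand [[0.6197, 0.0856, 0.07], [0.5534, -0.1424, 0.07], [0.4054, -0.0993, 0.07], [0.4741, 0.1294, 0.07]]
side plate [[0.5929, 0.0936, 0.074], [0.402, -0.1349, 0.074], [0.4907, 0.1291, 0.074]]
mod top [[0.5193, -0.0581, 0.119], [0.4646, -0.0483, 0.119], [0.4765, 0.0057, 0.119], [0.5259, -0.0004, 0.119]]
black top [[0.4801, -0.1516, 0.119], [0.4321, -0.134, 0.119], [0.4548, -0.0816, 0.119], [0.5002, -0.0928, 0.119]]
handle [[0.566, 0.0804, 0.114], [0.5026, 0.1042, 0.114]]
[[-0.     0.241 -0.97 ]
 [ 0.002 -0.97  -0.241]
 [-1.    -0.002 -0.   ]]
```

```bash
cat > d.py <<'E'
import sys
from h import *
def delta(pos,jaw):
    x=get_obs(); R=Ro.from_euler('xyz',x['tcp_rot'],degrees=True).as_matrix()
    a=np.radians(jaw); X=np.array([0,0,-1.]);Y=np.array([np.cos(a),np.sin(a),0]);T=np.c_[X,Y,np.cross(X,Y)]
    return (R.T@(np.array(pos)-x['eef_pos'])*100).round(2),Ro.from_matrix(R.T@T).as_rotvec().round(3)
if __name__=='__main__':
    v=[float(a) for a in sys.argv[1:]]; print(*delta(v[:3],v[3])); x=get_obs(); print(x['time'],x['eef_pos'].round(4),x['tcp_rot'].round(2),x['contact_force'].round(2),x['grip_width'].round(4))
E
python3 d.py .495 -.026 .20 -6
python3 -c "
from h import *
c=np.load('last_top.npz');print(onz(c,[[457,268]],.085),onz(c,[[328,160]],0.0))"
```

```text
[  3.13 -42.96 -47.41] [-1.222e+00 -1.000e-03  2.000e-03]
[[ 0.46470239 -0.41254655  0.085     ]] [[ 0.78526701 -0.05337635  0.        ]]Traceback (most recent call last):
  File "d.py", line 8, in <module>
    v=[float(a) for a in sys.argv[1:]]; print(*delta(v[:3],v[3])); x=get_obs(); print(x['time'],x['eef_pos'].round(4),x['tcp_rot'].round(2),x['contact_force'].round(2),x['grip_width'].round(4))
                                                                                                                                                                        ^^^^^^^^^^^^^^^^^^^^^
AttributeError: 'float' object has no attribute 'round'
```

Emit:
drive_tool(deltas=[[0, -5, -3, -0.1, 0, 0, 1], [0, -9, -7, -0.2, 0, 0, 1], [0, -13, -11, -0.35, 0, 0, 1], [0, -17, -15, -0.5, 0, 0, 1], [0, -21, -20, -0.65, 0, 0, 1], [0, -25, -25, -0.8, 0, 0, 1], [1, -29, -30, -0.95, 0, 0, 1], [2, -33, -35, -1.1, 0, 0, 1], [3, -37, -40, -1.22, 0, 0, 1], [3.1, -40, -44, -1.22, 0, 0, 1], [3.1, -43, -47.4, -1.22, 0, 0, 1], [3.1, -43, -47.4, -1.22, 0, 0, 1], [3.1, -43, -47.4, -1.22, 0, 0, 1]])

```text
time: 1.72
eef_pos: [0.4941, -0.0264, 0.1998]
tcp_rot: [-72.9, 89.9, -169.0]
contact_force: [0.6, 0.1, -0.4]
grip_width: 0.0853
```

```bash
sed -i "s/x\['grip_width'\].round(4)/round(float(x['grip_width']),4)/" d.py; python3 d.py .495 -.026 .083 -6
```

```text
[11.68  0.1  -0.05] [-0.001  0.001  0.002]
1.725 [ 0.4941 -0.0264  0.1998] [ -72.92   89.89 -169.  ] [ 0.61  0.08 -0.44] 0.0853
```

Emit:
drive_tool(deltas=[[4, 0.1, 0, 0, 0, 0, 1], [7.5, 0.1, 0, 0, 0, 0, 1], [10, 0.1, 0, 0, 0, 0, 1], [11.6, 0.1, 0, 0, 0, 0, 1], [11.6, 0.1, 0, 0, 0, 0, 1], [11.6, 0.1, 0, 0, 0, 0, 0.5], [11.6, 0.1, 0, 0, 0, 0, 0.4], [11.6, 0.1, 0, 0, 0, 0, 0.0], [11.6, 0.1, 0, 0, 0, 0, -1], [11.6, 0.1, 0, 0, 0, 0, -1]], squeeze=25)

```text
time: 2.98
eef_pos: [0.4967, -0.0268, 0.0853]
tcp_rot: [72.8, 89.9, -23.3]
contact_force: [-0.8, -1.5, 5.9]
grip_width: 0.0557
```

```bash
python3 - <<'E'
from m import *
for n,(x,y,w,h),s in(('top',(250,195,140,110),5),('side',(280,170,145,115),5)):
    c=snap(n); f=c['frame'][y:y+h,x:x+w]
    cv2.imwrite('pics/%s1z.png'%n,cv2.cvtColor(cv2.resize(f,None,fx=s,fy=s,interpolation=cv2.INTER_CUBIC),cv2.COLOR_RGB2BGR))
run()
E
```

```text
top red ends [0.4514 0.0152] [0.4709 0.0073] mid [0.4611 0.0113] dir -19.49
plate 423 c [532.8  88.8] size [ 56.4 109. ] ang 71.55 long-axis corners [[472.0, 79.0], [576.0, 45.0], [593.0, 98.0], [490.0, 133.0]]
blue 580 c [511.1  -5.1] size [237.5 157.2] ang 73.41 long-axis corners [[402.0, -96.0], [553.0, -141.0], [620.0, 86.0], [470.0, 131.0]]
side orange 196 c [497.6 -27.5] size [42.6 40.3] ang 84.14 long-axis corners [[475.0, -47.0], [515.0, -51.0], [520.0, -8.0], [480.0, -4.0]]
  centroid [[ 0.4995 -0.024   0.119 ]]
side red ends [0.4525 0.0117] [ 0.551  -0.0234] mid [ 0.5018 -0.0058] dir -21.33
```

View pics/side1z.png

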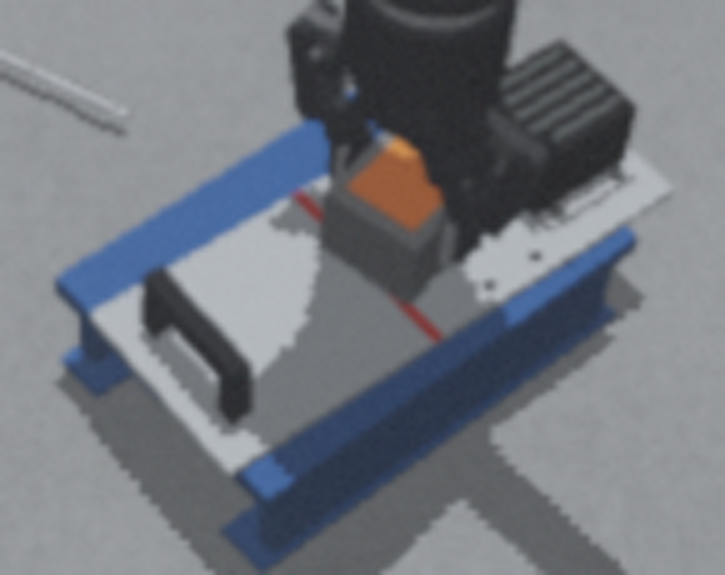

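View pics/top1z.png

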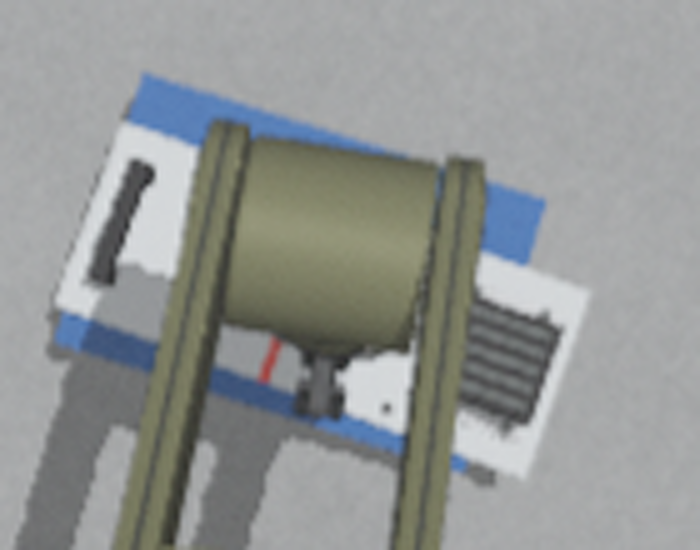

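```bash
python3 d.py .4850 -.0491 .0870 -19.1;python3 d.py .4824 -.0566 .0870 -19.1
```

```text
[-0.17 -0.93  2.35] [ 0.227  0.    -0.002]
3.075 [ 0.4967 -0.0267  0.0853] [ 73.57  89.87 -22.54] [-0.46 -1.6   6.57] 0.0556
[-0.17 -1.11  3.12] [ 0.227  0.    -0.002]
3.075 [ 0.4967 -0.0267  0.0853] [ 73.57  89.87 -22.54] [-0.46 -1.6   6.57] 0.0556
```

Emit:
drive_tool(deltas=[[-0.25, 0, 0, 0, 0, 0, -1], [-0.25, -0.2, 0.5, 0.07, 0, 0, -1], [-0.25, -0.5, 1.1, 0.14, 0, 0, -1], [-0.25, -0.8, 1.7, 0.2, 0, 0, -1], [-0.25, -0.95, 2.3, 0.227, 0, 0, -1], [-0.25, -0.95, 2.35, 0.227, 0, 0, -1], [-0.25, -0.95, 2.35, 0.227, 0, 0, -1]])

```text
time: 3.95
eef_pos: [0.4841, -0.0487, 0.0868]
tcp_rot: [174.1, 90.0, 65.0]
contact_force: [0.1, 0.1, -2.0]
grip_width: 0.0555
```

```bash
python3 d.py .4824 -.0566 .0870 -19.1; python3 - <<'E'
from m import *
for n,(x,y,w,h),s in(('side',(280,170,145,115),5),):
    c=snap(n); f=c['frame'][y:y+h,x:x+w]
    cv2.imwrite('pics/%s2z.png'%n,cv2.cvtColor(cv2.resize(f,None,fx=s,fy=s,interpolation=cv2.INTER_CUBIC),cv2.COLOR_RGB2BGR))
E
```

```text
[-0.02  0.1   0.8 ] [-0. -0. -0.]
3.95 [ 0.4841 -0.0487  0.0868] [174.14  89.99  65.02] [ 0.13  0.08 -2.  ] 0.0555
```

View pics/side2z.png

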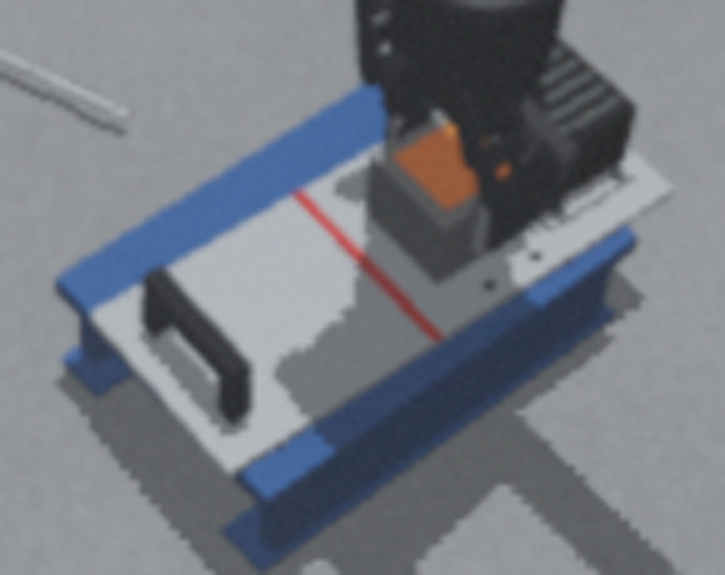

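The module is gripped and just off the plate: the wrist reads -2 N, its own weight. It's nearly square, and the plate hasn't moved. Next I'll push it in gently.

Emit:
drive_tool(deltas=[[0, 0.1, 0.3, 0, 0, 0, -1], [0, 0.1, 0.6, 0, 0, 0, -1], [0, 0.1, 0.8, 0, 0, 0, -1], [0, 0.1, 0.8, 0, 0, 0, -1]])

```text
time: 4.5
eef_pos: [0.4824, -0.0566, 0.0868]
tcp_rot: [169.8, 90.0, 60.7]
contact_force: [0.8, 1.8, -2.4]
grip_width: 0.0558
```

Emit:
drive_tool(deltas=[[0, 0, 0.1, 0, 0, 0, -1], [0, 0, 0.2, 0, 0, 0, -1], [0, 0, 0.2, 0, 0, 0, -1]])

```text
time: 4.88
eef_pos: [0.4817, -0.0585, 0.0868]
tcp_rot: [167.6, 90.0, 58.4]
contact_force: [0.2, 2.0, -1.9]
grip_width: 0.0557
```

Emit:
drive_tool(deltas=[[0.1, 0, 0.05, 0, 0, 0, -1], [0.1, 0, 0.05, 0, 0, 0, -1], [0.1, 0, 0.05, 0, 0, 0, 0.45], [0.1, 0, 0.05, 0, 0, 0, 0.6], [0.1, 0, 0.05, 0, 0, 0, 1], [0.1, 0, 0.05, 0, 0, 0, 1], [0.1, 0, 0.05, 0, 0, 0, 1], [-4, 0, 0, 0, 0, 0, 1], [-9, 0, -3, 0, 0, 0, 1], [-12, 0, -9, 0, 0, 0, 1], [-12, 0, -14, 0, 0, 0, 1], [-12, 0, -20, 0, 0, 0, 1], [-12, 0, -26, 0, 0, 0, 1], [-12, 0, -30, 0, 0, 0, 1], [-12, 0, -30, 0, 0, 0, 1]])

```text
time: 6.75
eef_pos: [0.5807, 0.2279, 0.2063]
tcp_rot: [175.3, 90.0, 66.4]
contact_force: [-0.6, -0.4, 0.4]
grip_width: 0.0854
```

```bash
python3 - <<'E'
from m import *
for n,(x,y,w,h),s in(('top',(250,195,140,110),5),('side',(280,170,145,115),5)):
    c=snap(n); f=c['frame'][y:y+h,x:x+w]
    cv2.imwrite('pics/%s3z.png'%n,cv2.cvtColor(cv2.resize(f,None,fx=s,fy=s,interpolation=cv2.INTER_CUBIC),cv2.COLOR_RGB2BGR))
run()
E
```

```text
top orange 225 c [479.5 -57.4] size [42.7 38.5] ang 71.09 long-axis corners [[454.0, -71.0], [491.0, -84.0], [505.0, -43.0], [468.0, -31.0]]
  centroid [[ 0.4794 -0.0573  0.119 ]]
top red ends [0.4514 0.0125] [ 0.5499 -0.0247] mid [ 0.5007 -0.0061] dir -19.46
plate 1531 c [521.3  54.7] size [121.  110.2] ang 70.6 long-axis corners [[449.0, 16.0], [553.0, -21.0], [593.0, 93.0], [489.0, 130.0]]
blue 1263 c [511.1  -5.1] size [237.5 157.2] ang 73.41 long-axis corners [[402.0, -96.0], [553.0, -141.0], [620.0, 86.0], [470.0, 131.0]]
side orange 233 c [482.1 -61.3] size [42.1 40.3] ang 69.83 long-axis corners [[456.0, -74.0], [494.0, -88.0], [508.0, -49.0], [470.0, -35.0]]
  centroid [[ 0.4819 -0.0608  0.119 ]]
side red ends [0.4506 0.0103] [ 0.5527 -0.026 ] mid [ 0.5016 -0.0079] dir -19.85
```

View pics/side3z.png

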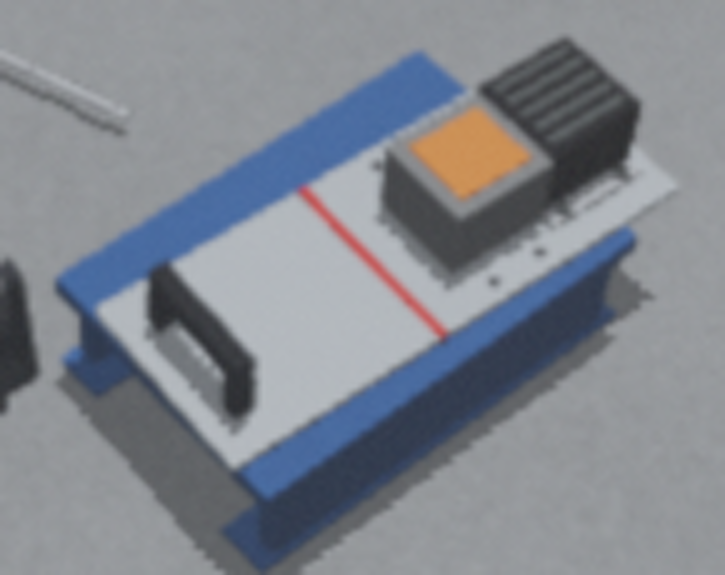

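View pics/top3z.png

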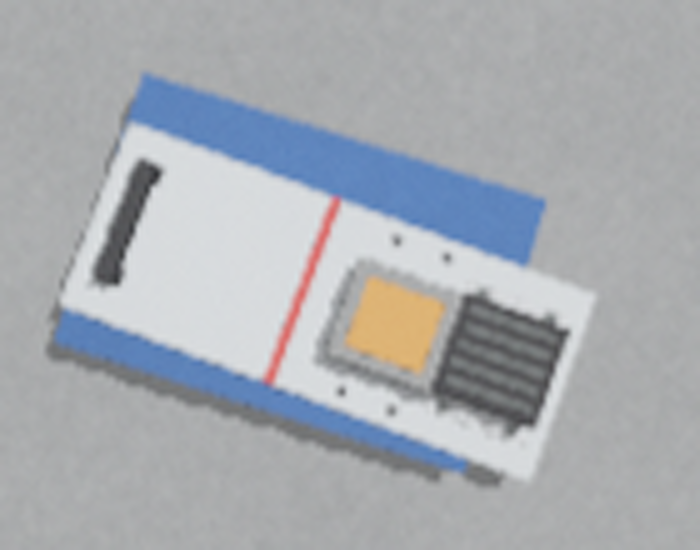

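```bash
python3 d.py .534 .090 .18 70.6;python3 d.py .534 .090 .18 -109.4; python3 -c "
from h import *
print(get_obs()['qpos'].round(1))"
```

```text
[ 2.64  0.11 14.23] [-1.565  0.     0.002]
6.85 [0.5795 0.2249 0.2063] [ -31.63   89.91 -140.7 ] [-0.05 -0.1  -0.61] 0.0855
[ 2.64  0.11 14.23] [ 1.577  0.002 -0.   ]
6.85 [0.5795 0.2249 0.2063] [ -31.63   89.91 -140.7 ] [-0.05 -0.1  -0.61] 0.0855
[17.3 22.4 82.5 -0.  75.2 36.4]
```

Emit:
drive_tool(deltas=[[0, 0, 1, -0.18, 0, 0, 0.5], [0, 0, 3, -0.36, 0, 0, 0.2], [0, 0, 5, -0.54, 0, 0, 0], [0, 0, 7, -0.72, 0, 0, 0], [0, 0, 9, -0.9, 0, 0, 0], [0.5, 0.1, 11, -1.08, 0, 0, 0], [1, 0.1, 12, -1.26, 0, 0, 0], [2, 0.1, 13, -1.44, 0, 0, 0], [2.6, 0.1, 14.2, -1.565, 0, 0, 0], [2.6, 0.1, 14.2, -1.565, 0, 0, 0], [2.6, 0.1, 14.2, -1.565, 0, 0, 0]])

```text
time: 8.22
eef_pos: [0.5344, 0.0899, 0.1812]
tcp_rot: [37.3, 90.0, 17.6]
contact_force: [-1.2, 0.9, 0.9]
grip_width: 0.0432
```

```bash
python3 d.py .534 .090 .083 70.6; python3 - <<'E'
from m import *
for n,(x,y,w,h),s in(('side',(280,170,145,115),5),):
    c=snap(n); f=c['frame'][y:y+h,x:x+w]
    cv2.imwrite('pics/%s4z.png'%n,cv2.cvtColor(cv2.resize(f,None,fx=s,fy=s,interpolation=cv2.INTER_CUBIC),cv2.COLOR_RGB2BGR))
E
```

```text
[ 9.82 -0.   -0.05] [-0.005  0.    -0.   ]
8.225 [0.5344 0.0899 0.1812] [37.26 89.97 17.6 ] [-1.19  0.86  0.94] 0.0432
```

View pics/side4z.png

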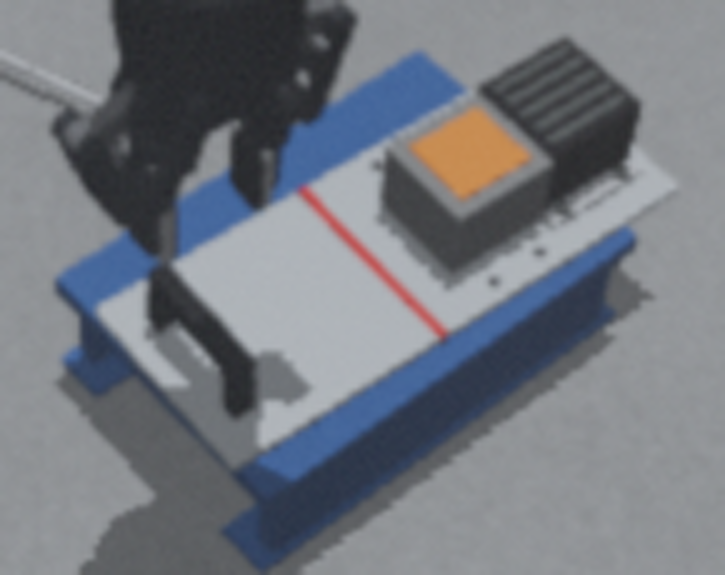

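Emit:
drive_tool(deltas=[[4, 0, 0, 0, 0, 0, 0], [8, 0, 0, 0, 0, 0, 0], [9.75, 0, 0, 0, 0, 0, 0], [9.75, 0, 0, 0, 0, 0, 0], [9.75, 0, 0, 0, 0, 0, -0.4], [9.75, 0, 0, 0, 0, 0, -0.7], [9.75, 0, 0, 0, 0, 0, -1], [9.75, 0, 0, 0, 0, 0, -1], [9.75, 0, 0, 0, 0, 0, -1]], squeeze=60)

```text
time: 9.4
eef_pos: [0.5353, 0.09, 0.0847]
tcp_rot: [6.6, 89.9, -12.9]
contact_force: [-1.0, -3.9, 6.7]
grip_width: 0.0112
```

```bash
python3 d.py .534 .090 .083 70.6; python3 - <<'E'
from m import *
for n,(x,y,w,h),s in(('top',(250,195,140,110),5),('side',(280,170,145,115),5),):
    c=snap(n); f=c['frame'][y:y+h,x:x+w]
    cv2.imwrite('pics/%s5z.png'%n,cv2.cvtColor(cv2.resize(f,None,fx=s,fy=s,interpolation=cv2.INTER_CUBIC),cv2.COLOR_RGB2BGR))
run()
E
```

```text
[ 0.17 -0.04 -0.12] [-0.001  0.003 -0.   ]
9.4 [0.5353 0.09   0.0847] [  6.59  89.85 -12.87] [-0.97 -3.86  6.72] 0.0112
top orange 226 c [480.1 -55.9] size [42.3 38.6] ang 70.61 long-axis corners [[455.0, -69.0], [491.0, -82.0], [505.0, -42.0], [469.0, -30.0]]
  centroid [[ 0.48   -0.0561  0.119 ]]
top red ends [0.4514 0.0125] [ 0.5498 -0.0219] mid [ 0.5006 -0.0047] dir -19.47
plate 1059 c [473.9 -80. ] size [152.9 111.8] ang 70.57 long-axis corners [[396.0, -134.0], [501.0, -171.0], [552.0, -27.0], [447.0, 11.0]]
blue 1092 c [511.   -5.5] size [236.6 157.3] ang 73.41 long-axis corners [[402.0, -96.0], [553.0, -141.0], [620.0, 85.0], [469.0, 130.0]]
side orange 238 c [482.3 -59.9] size [44.  39.9] ang 71.45 long-axis corners [[456.0, -74.0], [494.0, -87.0], [508.0, -45.0], [470.0, -33.0]]
  centroid [[ 0.4822 -0.0593  0.119 ]]
side red ends [0.4506 0.0103] [ 0.5415 -0.0223] mid [ 0.496 -0.006] dir -19.35
```

View pics/side5z.png

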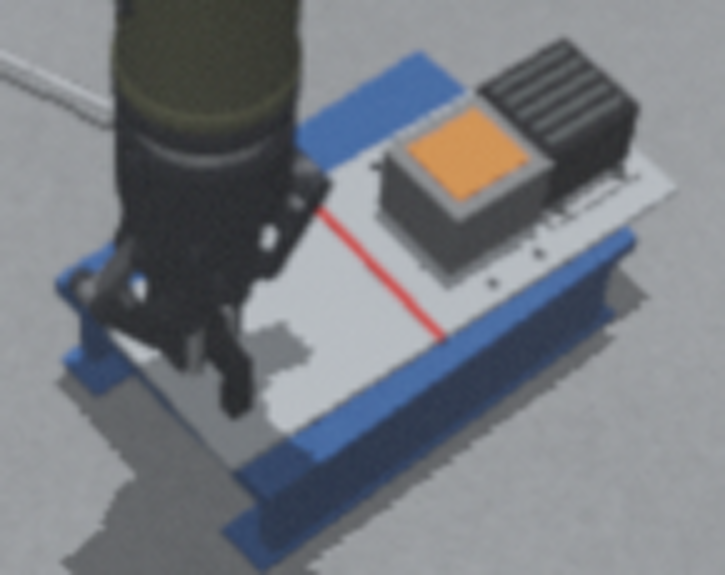

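Emit:
drive_tool(deltas=[[0, -0.1, 0, 0, 0, 0, -1], [0, -0.3, 0, 0, 0, 0, -1], [0, -0.6, 0.02, -0.003, 0, 0, -1], [0, -1.0, 0.04, -0.006, 0, 0, -1], [0, -1.5, 0.07, -0.01, 0, 0, -1], [0, -2.0, 0.1, -0.014, 0, 0, -1], [0, -2.5, 0.12, -0.018, 0, 0, -1], [0, -3.0, 0.15, -0.022, 0, 0, -1], [0, -3.5, 0.17, -0.026, 0, 0, -1], [0, -4.0, 0.2, -0.03, 0, 0, -1], [0, -4.5, 0.22, -0.034, 0, 0, -1], [0, -5.0, 0.25, -0.038, 0, 0, -1], [0, -5.5, 0.27, -0.042, 0, 0, -1], [0, -5.9, 0.3, -0.046, 0, 0, -1], [0, -6.2, 0.32, -0.05, 0, 0, -1], [0, -6.4, 0.33, -0.05, 0, 0, -1], [0, -6.4, 0.33, -0.05, 0, 0, -1]])

```text
time: 11.62
eef_pos: [0.5182, 0.0305, 0.0847]
tcp_rot: [47.4, 89.7, 30.8]
contact_force: [1.8, 4.7, 6.5]
grip_width: 0.0111
```

```bash
python3 d.py .5065 -.0216 .0847 73.5; python3 - <<'E'
from m import *
for n,(x,y,w,h),s in(('top',(250,195,140,110),5),('side',(280,170,145,115),5),):
    c=snap(n); f=c['frame'][y:y+h,x:x+w]
    cv2.imwrite('pics/%s6z.png'%n,cv2.cvtColor(cv2.resize(f,None,fx=s,fy=s,interpolation=cv2.INTER_CUBIC),cv2.COLOR_RGB2BGR))
run()
E
```

```text
[-0.02 -5.33  0.37] [-0.003  0.004 -0.004]
11.625 [0.5182 0.0305 0.0847] [47.44 89.69 30.76] [1.84 4.75 6.46] 0.0111
top orange 226 c [ 469.6 -117.7] size [42.3 38.2] ang 73.97 long-axis corners [[445.0, -133.0], [482.0, -143.0], [494.0, -103.0], [457.0, -92.0]]
  centroid [[ 0.4696 -0.1177  0.119 ]]
top red ends [ 0.4361 -0.0518] [ 0.5368 -0.0811] mid [ 0.4865 -0.0665] dir -16.65
plate 1046 c [ 464.6 -141.9] size [152.5 112.4] ang 73.18 long-axis corners [[389.0, -199.0], [496.0, -231.0], [540.0, -85.0], [433.0, -53.0]]
blue 915 c [510.9  -5.5] size [236.4 157.3] ang 73.46 long-axis corners [[402.0, -96.0], [553.0, -141.0], [620.0, 85.0], [469.0, 130.0]]
side orange 218 c [ 472.3 -121.7] size [44.3 39.9] ang 73.43 long-axis corners [[447.0, -137.0], [485.0, -149.0], [498.0, -106.0], [460.0, -95.0]]
  centroid [[ 0.4721 -0.1212  0.119 ]]
side red ends [ 0.4371 -0.0532] [ 0.5232 -0.0783] mid [ 0.4802 -0.0657] dir -16.82
```

View pics/side6z.png

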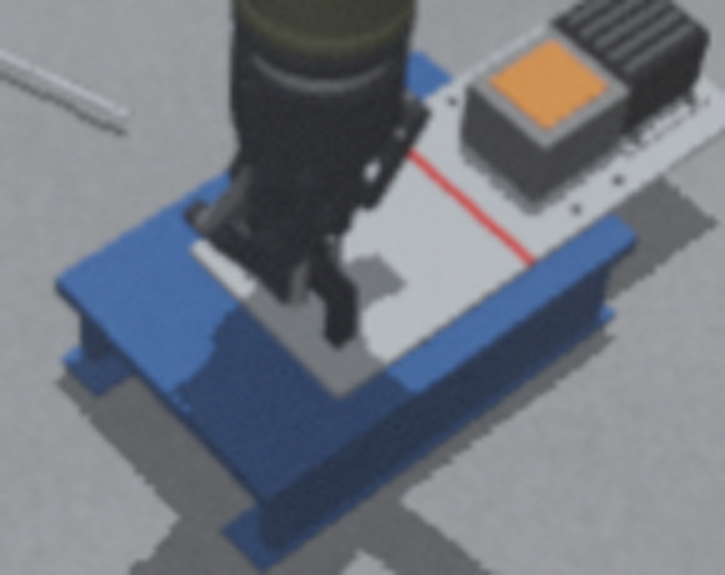

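View pics/top6z.png

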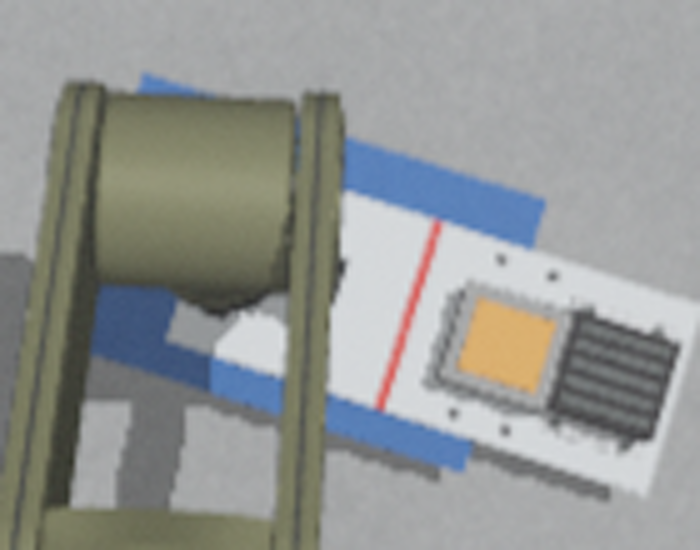

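Emit:
drive_tool(deltas=[[0, -0.1, 0, 0, 0, 0, -1], [0, -0.3, 0, 0, 0, 0, -1], [0, -0.6, 0, 0, 0, 0, -1], [0, -1.0, 0, 0, 0, 0, -1], [0, -1.4, 0, 0, 0, 0, -1], [0, -1.8, 0, 0, 0, 0, -1], [0, -2.2, 0, 0, 0, 0, -1], [0, -2.6, 0, 0, 0, 0, -1], [0, -3.0, 0, 0, 0, 0, -1], [0, -3.4, 0, 0, 0, 0, -1], [0, -3.8, 0, 0, 0, 0, -1], [0, -4.2, 0, 0, 0, 0, -1], [0, -4.6, 0, 0, 0, 0, -1], [0, -4.9, 0, 0, 0, 0, -1], [0, -5.1, 0, 0, 0, 0, -1], [0, -5.25, 0, 0, 0, 0, -1], [0, -5.3, 0, 0, 0, 0, -1], [0, -5.3, 0, 0, 0, 0, -1], [0, -5.3, 0, 0, 0, 0, -1]], squeeze=80)

```text
time: 14.1
eef_pos: [0.5035, -0.0201, 0.0849]
tcp_rot: [44.1, 89.6, 27.4]
contact_force: [2.0, 5.8, 6.4]
grip_width: 0.0108
```

```bash
cat > s.py <<'E'
from m import *
import sys
k=sys.argv[1]
for n,(x,y,w,h),s in(('top',(270,195,140,110),5),('side',(300,145,145,115),5),):
    c=snap(n); f=c['frame'][y:y+h,x:x+w]
    cv2.imwrite('pics/%s%sz.png'%(n,k),cv2.cvtColor(cv2.resize(f,None,fx=s,fy=s,interpolation=cv2.INTER_CUBIC),cv2.COLOR_RGB2BGR))
run()
E
python3 d.py .5033 -.0207 .0847 73.5; python3 s.py 7
```

```text
[ 0.02 -0.06 -0.01] [-0.003  0.004 -0.004]
14.1 [ 0.5035 -0.0201  0.0849] [44.08 89.65 27.39] [1.98 5.76 6.43] 0.0108
top orange 230 c [ 455.  -168.7] size [43.2 38.3] ang 72.72 long-axis corners [[430.0, -184.0], [467.0, -195.0], [480.0, -154.0], [443.0, -142.0]]
  centroid [[ 0.455  -0.1684  0.119 ]]
top red ends [ 0.4205 -0.102 ] [ 0.5237 -0.1317] mid [ 0.4721 -0.1168] dir -16.69
plate 786 c [ 454.5 -180.8] size [127.5 110.6] ang 73.36 long-axis corners [[383.0, -226.0], [489.0, -258.0], [526.0, -136.0], [420.0, -104.0]]
blue 1306 c [511.2  -5.1] size [237.4 157.2] ang 73.41 long-axis corners [[402.0, -96.0], [553.0, -141.0], [620.0, 86.0], [470.0, 131.0]]
side orange 203 c [ 457.6 -172. ] size [44.6 39.7] ang 71.8 long-axis corners [[432.0, -187.0], [469.0, -199.0], [483.0, -157.0], [446.0, -145.0]]
  centroid [[ 0.4573 -0.1714  0.119 ]]
side red ends [ 0.423  -0.1047] [ 0.5066 -0.1308] mid [ 0.4648 -0.1177] dir -16.66
```

View pics/side7z.png

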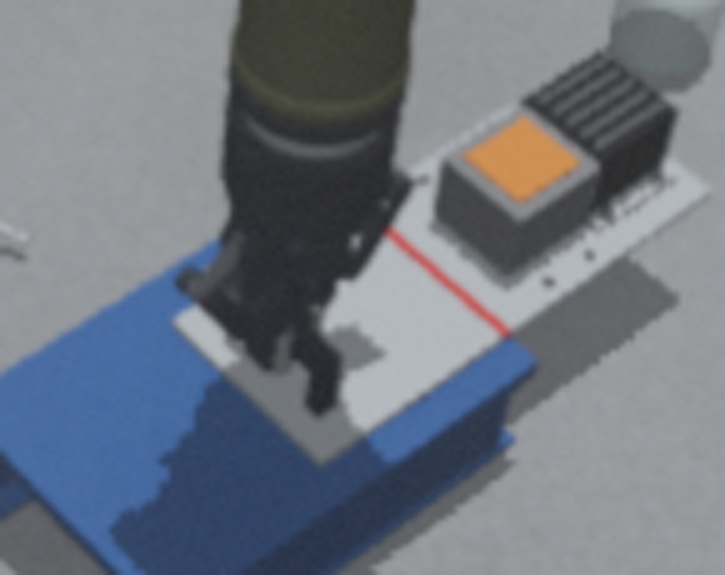

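View pics/top7z.png

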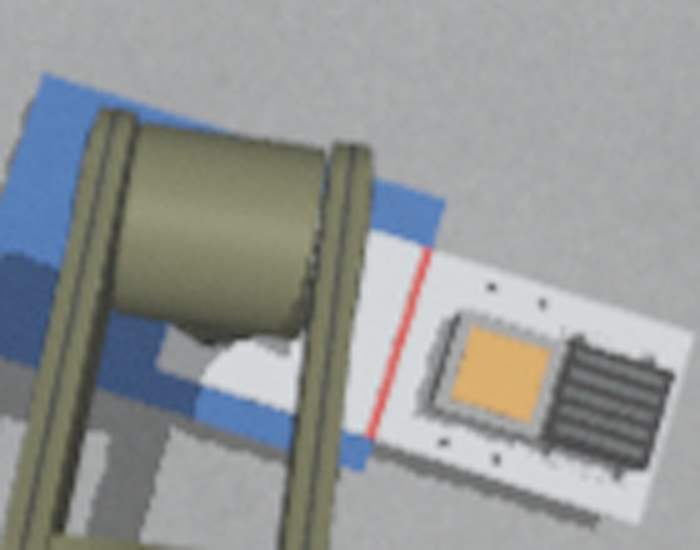

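```bash
python3 - <<'E'
from h import *
# edge/line/module intensity profiles along stand/plate outward direction, averaged across x
for n,cen in(('top',(.455,-.1684)),('side',(.4573,-.1714))):
    c=np.load('last_%s.npz'%n); f=c['frame'].astype(np.float32)
    a=np.radians(73.4); y=np.array([np.cos(a),np.sin(a)]); x=np.array([y[1],-y[0]])
    row=[]
    for t in range(14,50,2):
        P=np.array([np.r_[np.array(cen)-y*t/1000+x*s/1000,.119] for s in range(-18,19,3)])
        p=proj(c,P).astype(np.float32)
        v=cv2.remap(f,p[:,0].reshape(-1,1),p[:,1].reshape(-1,1),cv2.INTER_LINEAR).reshape(-1,3).mean(0); row.append((t,int(v[0]),int(v[2])))
    print(n,row)
E
python3 d.py .5033 -.0207 .0847 73.5
cat > z.py <<'E'
import cv2,numpy as np
a=[]
for n,(x,y,w,h) in(('top',(345,250,65,50)),('side',(380,150,65,50))):
    f=np.load('last_%s.npz'%n)['frame'][y:y+h,x:x+w]
    a.append(cv2.resize(f,None,fx=6,fy=6,interpolation=cv2.INTER_CUBIC))
cv2.imwrite('pics/z7.png',cv2.cvtColor(np.hstack(a),cv2.COLOR_RGB2BGR))
E
python3 z.py
```

```text
top [(14, 216, 113), (16, 216, 113), (18, 216, 111), (20, 211, 116), (22, 195, 137), (24, 177, 158), (26, 167, 165), (28, 153, 154), (30, 121, 122), (32, 92, 93), (34, 83, 84), (36, 91, 92), (38, 96, 98), (40, 99, 101), (42, 99, 101), (44, 99, 101), (46, 101, 103), (48, 100, 102)]
side [(14, 203, 85), (16, 203, 84), (18, 202, 86), (20, 197, 92), (22, 184, 105), (24, 165, 122), (26, 143, 129), (28, 120, 120), (30, 94, 98), (32, 71, 75), (34, 62, 65), (36, 63, 67), (38, 68, 73), (40, 74, 79), (42, 76, 81), (44, 77, 82), (46, 77, 82), (48, 76, 81)]
[ 0.02 -0.06 -0.01] [-0.003  0.004 -0.004]
14.2 [ 0.5035 -0.0202  0.0849] [43.89 89.65 27.2 ] [2.08 6.56 7.51] 0.0113
```

View pics/z7.png

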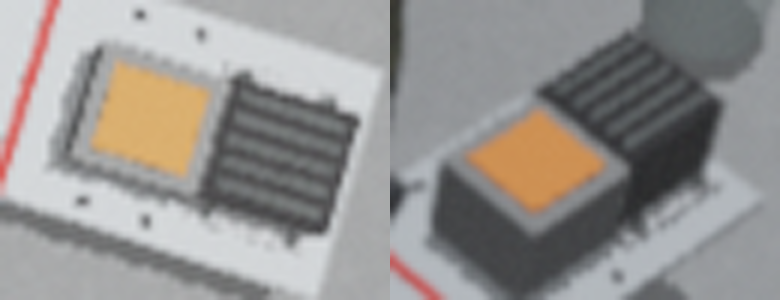

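```bash
python3 - <<'E'
from h import *
def prof(n,f,c,cen,ang,tag):
    a=np.radians(ang); y=np.array([np.cos(a),np.sin(a)]); x=np.array([y[1],-y[0]]); T=np.arange(-70,100,1); v=[]
    for t in T:
        P=np.array([np.r_[np.array(cen)-y*t/1000+x*s/1000,.119] for s in range(-15,16,3)])
        p=proj(c,P).astype(np.float32); v.append(cv2.remap(f,p[:,0].reshape(-1,1),p[:,1].reshape(-1,1),cv2.INTER_LINEAR).reshape(-1,3).mean(0))
    v=np.array(v); g=v[:,2]; m=(T>20)&(T<60)
    print(n,tag,'B at 24..44',[int(g[T==t][0]) for t in range(24,45,2)])
C={'top':[('3',(250,195),(.4794,-.0573),70.5),('6',(250,195),(.4696,-.1177),73.4),('7',(270,195),(.455,-.1684),73.4)],
'side':[('3',(280,170),(.4819,-.0608),70.5),('6',(280,170),(.4721,-.1212),73.4),('7',(300,145),(.4573,-.1714),73.4)]}
for n in C:
    c=np.load('last_%s.npz'%n)
    for k,(x,y),cen,ang in C[n]:
        im=cv2.cvtColor(cv2.imread('pics/%s%sz.png'%(n,k)),cv2.COLOR_BGR2RGB); s=im[2::5,2::5]
        f=np.zeros((400,640,3),np.float32); f[y:y+s.shape[0],x:x+s.shape[1]]=s
        prof(n,f,c,cen,ang,k)
E
```

```text
top 3 B at 24..44 [162, 171, 160, 127, 99, 92, 100, 105, 106, 106, 107]
top 6 B at 24..44 [159, 167, 157, 124, 95, 86, 96, 102, 104, 104, 103]
top 7 B at 24..44 [158, 165, 154, 122, 93, 84, 93, 99, 101, 101, 102]
side 3 B at 24..44 [128, 131, 118, 92, 72, 68, 73, 79, 83, 83, 83]
side 6 B at 24..44 [124, 130, 118, 95, 72, 65, 68, 75, 79, 81, 81]
side 7 B at 24..44 [121, 128, 120, 98, 75, 65, 66, 73, 79, 81, 82]
```

Emit:
drive_tool(deltas=[[0, 0, 0, 0, 0, 0, -1], [0, 0, 0, 0, 0, 0, -1], [0, 0, 0, 0, 0, 0, -1]])

```text
time: 14.58
eef_pos: [0.5035, -0.0202, 0.0849]
tcp_rot: [43.2, 89.6, 26.5]
contact_force: [2.2, 7.1, 7.1]
grip_width: 0.0112
```

```bash
python3 d.py .5033 -.0207 .0847 73.5; python3 s.py 8; python3 -c "
from h import *
print(hand_in())"
```

```text
[ 0.02 -0.06 -0.01] [-0.003  0.004 -0.004]
14.575 [ 0.5035 -0.0202  0.0849] [43.17 89.65 26.49] [2.24 7.12 7.1 ] 0.0112
top orange 230 c [ 455.  -168.7] size [43.2 38.3] ang 72.72 long-axis corners [[430.0, -184.0], [467.0, -195.0], [480.0, -154.0], [443.0, -142.0]]
  centroid [[ 0.4549 -0.1684  0.119 ]]
top red ends [ 0.4205 -0.102 ] [ 0.5237 -0.1317] mid [ 0.4721 -0.1168] dir -16.61
plate 784 c [ 454.5 -180.9] size [127.7 110.3] ang 73.11 long-axis corners [[383.0, -226.0], [489.0, -258.0], [526.0, -136.0], [420.0, -104.0]]
blue 1303 c [511.2  -5.1] size [237.4 157.2] ang 73.41 long-axis corners [[402.0, -96.0], [553.0, -141.0], [620.0, 86.0], [470.0, 131.0]]
side orange 203 c [ 457.6 -172. ] size [44.6 39.7] ang 71.8 long-axis corners [[432.0, -187.0], [469.0, -199.0], [483.0, -157.0], [446.0, -145.0]]
  centroid [[ 0.4573 -0.1714  0.119 ]]
side red ends [ 0.423  -0.1047] [ 0.5066 -0.1308] mid [ 0.4648 -0.1177] dir -16.76
the job is handed in; nothing more can be done
None
```

The job is handed in, at about 14.7 s on the robot's clock; the simulator gave no verdict. I squared the loose module in the gripper and pushed it against the black one. Then I pinched the plate's handle and slid the plate out about 115 mm, turning it about 3° to line up with the stand. The gripper is still holding it.

**Last checks:**
- **Red line over the edge:** the top view puts it about 1.8 mm inside the edge and the side view about 1.2 mm outside. They disagree by 3 mm, but both are within the 6 mm limit.
- **Square with the edge:** the line is within about 0.3° of the stand's edge.
- **Module against the black one:** the brightness across the seam barely changed during the slide and no gap shows. A gap of 1–2 mm would be hard to see at this picture size. The module's measured angle is within about 2° of the plate, and it was about 2 mm off centre before the slide.
- **Held and level:** the handle is gripped at an 80 N setting, with about 7 N pressing it down. The gripper height and the plate's position in the pictures stayed steady. I judged that it lies flat from the pictures and the steady gripper height, not from a direct tilt measurement.
- **Bystanders:** the arm never touched the screwdriver, tray or jar, but I did not re-measure their positions at the end.

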